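# Screw the filler cap onto the lubricant tank

## Task

Put the red filler cap back on the green lubricant tank: set it upright on the neck, turn it backward (counter-clockwise seen from above) until you feel it drop into the thread start, then screw it forward (clockwise) fully home against its stop. Let go of it, and leave the red-lidded jar and the sanding block where they are.

Things in the scene. Friction and masses are not known exactly. Their poses are not given: they have to be found in the camera images.
- cap_center (a point): Centre of the loose red plastic filler cap, 37 mm above its lower edge. Ribbed skirt 96 mm in diameter, 40 mm high, mouth down; on top a flat-sided grip bar 74 mm long (cap's x), 18 mm thick (cap's y), 40 to 74 mm above the lower edge. Take the bar from above, fingers closing along cap's y, tips just above the skirt's flat top. Starts upright on the bench; 0.13 to 0.25 kg.
- cap_lugs (a point): Point on the cap's axis at the middle height of its lugs, 4 mm above its lower edge. Inside the skirt three steel lugs, 120 degrees apart, 12 mm wide and 4.5 mm high, point inward and ride on the neck's thread.
- tank: Green round steel tank, foot 140 mm in diameter, bolted down; origin at the centre of its underside, z up. Cap centre above this origin: 131 to 137 mm while the lugs ride on top of the thread, 127 to 129 mm once dropped into the thread start, then 4.8 mm lower per radian of forward turn, down to 121 mm fully home at the stop (75 to 98 degrees forward from the drop).
- tank_mouth (a point): Centre of the steel neck's upper rim, on the tank's axis, 114 mm above the bench. The neck is 68 mm in diameter, tapered to 60 mm over its top 8 mm, and guides the cap with 1.8 mm play all round. The yaw of the tank or of this point does NOT tell where the thread starts are: they stand elsewhere round the neck each time and must be felt (or seen).
- thread_top (a point): Point on the tank's axis at the height of the thread's upper edge, 101 mm up. Right-hand thread, three starts 120 degrees apart. Each ridge ends in a stop 5 mm above it that blocks forward turning on top of the thread; turned backward (up to 100 degrees) the cap drops about 9 mm off the ridge's upper end. If it lands on top of a stop it first falls 4 mm onto the ridge (to 131 mm): go on.
- thread_gap (a point): Point on the tank's axis at the height of the thread's start, 91 mm up. The gap there leaves 21 degrees of free turning, so test for the drop every 15 degrees or less, with a light push down (3 to 8 N). Beyond the gap backward turning is blocked. In the thread the cap stays, by friction, where it is let go; it may also be let go and gripped again between turns.
- screw_jar: Bystander: glass jar of screws with a red lid, 68 mm wide, 95 mm high, standing; origin at the centre of its underside.
- sanding_block: Bystander: brown sanding block, 64x112x28 mm, lying flat; origin at the centre of its underside.
- leads (a point): Obstacle: middle of a bundle of black leads hanging at the bench's right side, stiff and solid here, about 60 mm thick. It leans: from the bench level, 50 mm nearer the robot than this point, to 60 mm farther at 180 mm above it, and up to 190 mm farther higher up. From the right, swing the arm in close to its base and pass in front of the bundle.

How it is judged:
By the outcome, as a careful person would: the job done as asked, in the order asked, and still so for the second after the job is handed in, with the robot touching nothing.
It also fails if it takes over 59 s, if anything falls off the work surface, if the arm or the gripper's body presses on something with over 40 N, if the wrist force passes 120 N, or if a joint passes its speed limit or range.

## Robot

A 6-joint arm with a two-finger parallel gripper is mounted at the origin on a cart in front of the work surface, level with it; the furniture and walls round the work are solid. World frame = base frame: x ahead of the robot, y to its left, z up, the work surface at z = 0. Lengths are in m, angles in rad, forces in N, time in s.
With the tool pointing down it reaches from about 0.275 to 0.75 m from the base axis. Payload 10.2 kg.
Tool frame: the origin (TCP) lies on the mounting face of the last link; the fingertips stand 166 mm ahead of it and the grasp point (between the pads) lies 147 mm ahead of it; y points along the fingers, z is the direction in which the jaws open and shut, and the axes are right-handed (so a half turn about y gives the same grasp; the last joint's range is limited). The gripper opens to 88 mm and grips with 3 to 60 N. Pads are 18 mm wide; open, the fingers measure 123 mm over their backs; the gripper's body (75 mm by 187 mm) begins 45 mm behind the grasp point.
Start: joints at [-1.451, 0.313, 1.498, -0, 1.331, -0.223], TCP at [0.176, -0.494, 0.405] pointing down, gripper open.
Joint ranges: [-2.94, 2.94], [-0.97, 2.17], [0.19, 2.56], [-1.23, 4.37], [0.02, 3.11], [-2.88, 2.88]. Speed limits (rad/s): [2.39, 2.39, 3.01, 3.14, 3.14, 3.14].

## Interface

Orientations are given as a unit quaternion [w, x, y, z].
In Python, from station import manip gives the robot as it stands. The module is installed in compiled form; this text tells all that it offers.
- The arm moves only by the tool servo_tool, never from a script. Its argument "commands" is a list of rows, each an object of numbers: "dx", "dy", "dz": the shift along the tool's x, y, z in m; "rx", "ry", "rz": the turn, a rotation vector about the tool's x, y, z in rad; "grip": the finger opening in m, from 0 to 0.0881. A call has exactly 10 rows; each row shifts and turns the commanded pose from where the row before left it, along the tool's axes as they then stand; what a row does not reach is not made up. A row lasts 1/12 s, in which the tool goes at most 41.7 mm and 7.16 degrees, less where a joint would pass 70% of its speed; a pose out of reach is approached as far as the arm can. A call with a gripper value outside its range is refused whole. The fingers move at their own pace and stop on an object; "newtons" is the grip in N (left out, the last holds). Time passes only in rows, so rows that do not move let the fingers close, or fill a call up. It gives the time, the measured TCP pose, the force and the opening at its end, in the units of the state.
- manip.sense(): the state, without advancing time (a new reading comes with each control period).
- manip.snapshot(name): name is "scene" or "top"; returns (picture, depth): 420x560x3 uint8, blue, green, red; 420x560 float32, m along the optical axis (not along the pixel's ray), 0 where there is no reading.
- manip.calibration(name): a dict with "fx", "fy", "cx", "cy" (pixels), "cam_to_world" (4x4, takes a point from camera to world coordinates). Camera axes: x right, y down, z forward; pixel columns grow to the right and rows downward; lengths in m; the calibration is good to about 2 mm. A picture is of the moment at which its call begins. calibration takes no time and is no camera call.
- manip.sign_off(): hands the job in, once; it reports no verdict.
The state is a dict: "time": time; "qpos": joint angles; "qd": joint speeds; "joint_torque": joint torques, N m; "tcp_pos": TCP position; "orientation": TCP orientation; "force": force on the tool from outside, world axes, zero at the start; "moment": the same for the moment, N m; "grip_width": opening from 0.0 (shut) to 1.0 (fully open).
Only numpy, scipy, OpenCV 4.12 (cv2) and the standard library are available. Lean on these libraries where they do the work, as an engineer would, in place of code of your own. Each camera call takes 0.05 s, during which the arm holds its last target. There are 200 camera calls.

## Working session

There is one attempt and no reset: what is moved stays moved. The work goes in short steps, Python scripts to look and compute and a tool call to move; the robot and the scene stay as the last step left them, time stands still between calls to the robot, and variables do not carry over. Pictures are saved under pics/ and viewed, about 8 in all and at most 12, crops included, and the job is handed in when it is done.

Besides the shell and the picture viewer there is one more tool, called after "Call:" by a JSON object that holds its "fn" and its "kwargs". servo_tool: Moves the arm, as the interface text tells. Its arguments: {"type":"object","properties":{"commands":{"type":"array","items":{"type":"object","properties":{"dx":{"type":"number"},"dy":{"type":"number"},"dz":{"type":"number"},"rx":{"type":"number"},"ry":{"type":"number"},"rz":{"type":"number"},"grip":{"type":"number"}}}},"newtons":{"type":"number"}},"required":["commands"]}

```bash
mkdir -p pics; cat > h.py <<'E'
import numpy as np,cv2
from station import manip
from scipy.spatial.transform import Rotation as R
def cloud(name):
    p,d=manip.snapshot(name);c=manip.calibration(name)
    v,u=np.mgrid[:420,:560]
    P=np.stack([(u-c['cx'])/c['fx']*d,(v-c['cy'])/c['fy']*d,d],-1)
    T=np.array(c['cam_to_world']);W=P@T[:3,:3].T+T[:3,3];W[d==0]=np.nan
    return p,W
def st():
    s=manip.sense();q=s['orientation'];r=R.from_quat([q[1],q[2],q[3],q[0]])
    print(round(s['time'],2),'q',np.round(s['qpos'],3),'tcp',np.round(s['tcp_pos'],4),'F',np.round(s['force'],1),'M',np.round(s['moment'],2),'g',round(float(s['grip_width']),3))
    print(np.round(r.as_matrix(),3).tolist());return s,r.as_matrix()
E
python3 - <<'E'
from h import *
st()
ims=[]
for n in ('scene','top'):
    p,W=cloud(n);np.save(n+'.npy',W);cv2.imwrite(f'pics/{n}0.png',p);
    c=manip.calibration(n);print(n,np.round(c['cam_to_world'],3).tolist(),c['fx'])
E
```

```text
0.0 q [-1.451  0.313  1.498  0.     1.331 -0.223] tcp [ 0.1765 -0.4944  0.4042] F [-0.8 -0.   0. ] M [ 0.04 -0.02 -0.05] g 1.004
[[-0.942, -0.0, 0.336], [-0.336, 0.001, -0.942], [-0.0, -1.0, -0.001]]
scene [[-0.695, -0.417, 0.585, -0.027], [-0.719, 0.4, -0.568, 0.642], [0.003, -0.816, -0.578, 0.657], [0.0, 0.0, 0.0, 1.0]] 403.5342810361741
top [[-0.006, -0.997, 0.071, 0.402], [-1.0, 0.004, -0.023, 0.134], [0.023, -0.072, -0.997, 1.305], [0.0, 0.0, 0.0, 1.0]] 527.7639972365688
```

View pics/scene0.png

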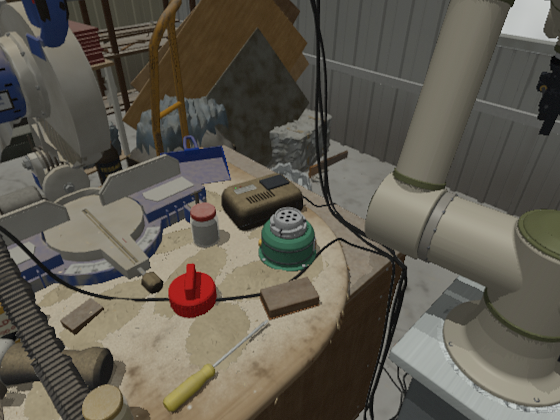

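View pics/top0.png

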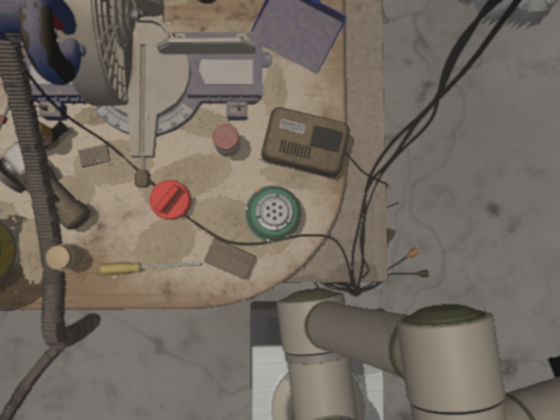

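The scene view shows the red cap at (190,292), the tank at (288,240), the jar at (204,224) and the sanding block at (290,297). In the top view the cap is at (170,199), the tank at (274,211), and the leads run from (355,290) to (510,0). The arm starts to the right of the leads.

```bash
python3 - <<'E'
from h import *
for n in ('scene','top'):
    p=cv2.imread(f'pics/{n}0.png');W=np.load(n+'.npy')
    h=cv2.cvtColor(p,cv2.COLOR_BGR2HSV)
    red=((h[...,0]<8)|(h[...,0]>172))&(h[...,1]>170)&(h[...,2]>60)
    k,l,s,c=cv2.connectedComponentsWithStats(red.astype(np.uint8))
    i=1+np.argmax(s[1:,4]);m=l==i;Q=W[m];Q=Q[~np.isnan(Q[:,2])]
    print(n,'red',c[i],s[i],'zmax',np.percentile(Q[:,2],[1,50,99]))
    b=Q[Q[:,2]>.066];t=Q[(Q[:,2]>.034)&(Q[:,2]<.046)]
    for x in (b,t):
        if len(x)>10:
            r=cv2.minAreaRect((x[:,:2]*1000).astype(np.float32));print(len(x),x.mean(0),r)
    a=Q[:,:2].min(0),Q[:,:2].max(0);print(a,(a[0]+a[1])/2)
    g=(abs(h[...,0].astype(int)-80)<14)&(h[...,1]>100)
    k,l,s,c=cv2.connectedComponentsWithStats(g.astype(np.uint8));i=1+np.argmax(s[1:,4]);Q=W[l==i];Q=Q[~np.isnan(Q[:,2])]
    print('green',c[i],s[i],np.percentile(Q,[1,99],axis=0),Q.mean(0))
    c0=np.nanpercentile(Q,[1,99],axis=0).mean(0)[:2]
    D=np.hypot(W[...,0]-c0[0],W[...,1]-c0[1]);
    for lo,hi in((.105,.122),(.07,.1)):
        x=W[(D<.09)&(W[...,2]>lo)&(W[...,2]<hi)]
        r=cv2.minEnclosingCircle((x[:,:2]*1000).astype(np.float32));print(lo,len(x),x.mean(0),r)
    # leads & block
W=np.load('top.npy')
for u,v in ((355,288),(365,255),(368,200),(385,170),(420,120),(470,50),(226,138),(230,257),(310,140)):
    print((u,v),np.round(np.nanmedian(W[v-1:v+2,u-1:u+2].reshape(-1,3),axis=0),3))
p=cv2.imread('pics/top0.png')[140:300,110:340];cv2.imwrite('pics/c.png',cv2.resize(p,None,fx=3.4,fy=3.4,interpolation=2))
E
```

```text
scene red [191.9894327  293.01557286] [ 169  264   47   54 1798] zmax [0.00405896 0.03783744 0.07315282]
237 [0.50030808 0.3591065  0.07139965] ((503.1300048828125, 357.88079833984375), (17.834104537963867, 72.84762573242188), 52.1668701171875)
976 [0.4976143  0.36005818 0.03809672] ((501.6590881347656, 356.9665832519531), (91.91043853759766, 90.46288299560547), 56.90974807739258)
(array([0.45504941, 0.30928936]), array([0.5496948 , 0.40574631])) [0.5023721  0.35751784]
green [287.21720733 238.88152327] [262 219  52  32 709] [[0.41093513 0.06233237 0.06204126]
 [0.51953877 0.16738773 0.07826763]] [0.44720537 0.13248255 0.07235079]
0.105 446 [0.46936322 0.10917416 0.10915922] ((470.1931457519531, 108.34908294677734), 33.57645034790039)
0.07 918 [0.45251047 0.12726439 0.08185519] ((468.9031677246094, 109.9300765991211), 58.9506721496582)Traceback (most recent call last):
  File "<stdin>", line 7, in <module>
    return _wrapfunc(a, 'argmax', axis=axis, out=out, **kwds)
    return bound(*args, **kwds)
ValueError: attempt to get argmax of an empty sequence
```

```bash
python3 - <<'E'
from h import *
n='top'
p=cv2.imread(f'pics/{n}0.png');W=np.load(n+'.npy')
D=np.hypot(W[...,0]-.5015,W[...,1]-.357)<.075
Q=W[D]
for lo,hi in((.064,.09),(.03,.05)):
    x=Q[(Q[:,2]>lo)&(Q[:,2]<hi)]
    x1=(x[:,:2]*1000).astype(np.float32)
    print(len(x),x.mean(0),cv2.minAreaRect(x1),cv2.minEnclosingCircle(x1))
Q=W[np.hypot(W[...,0]-.47,W[...,1]-.109)<.09]
for lo,hi in((.106,.125),(.095,.105),(.06,.082),(.01,.05)):
    x=Q[(Q[:,2]>lo)&(Q[:,2]<hi)]
    if len(x)>5:print(lo,len(x),x.mean(0),cv2.minEnclosingCircle((x[:,:2]*1000).astype(np.float32)))
for u,v in ((355,288),(365,255),(368,200),(385,170),(420,120),(470,50),(226,138),(230,257),(310,140)):
    print((u,v),np.round(np.nanmedian(W[v-1:v+2,u-1:u+2].reshape(-1,3),axis=0),3))
# leads cloud from top
L=W[(W[...,1]<.0)&(W[...,2]>.02)&(W[...,0]>.3)&(W[...,1]>-.4)]
for lo in np.arange(0,.6,.06):
    x=L[(L[:,2]>=lo)&(L[:,2]<lo+.06)]
    if len(x)>5:print(round(lo,2),len(x),np.percentile(x,[2,50,98],axis=0).round(3).tolist())
cv2.imwrite('pics/c.png',cv2.resize(p[140:300,110:340],None,fx=3.4,fy=3.4,interpolation=2))
E
```

```text
370 [0.51440316 0.37240918 0.07363533] ((522.1792602539062, 382.02056884765625), (83.92247772216797, 73.63849639892578), 52.19388961791992) ((518.571044921875, 377.550537109375), 49.362274169921875)
987 [0.5010132  0.35424335 0.04003621] ((501.6521301269531, 356.3093566894531), (94.66163635253906, 96.56629943847656), 0.31573063135147095) ((501.921142578125, 356.58795166015625), 49.01414108276367)
0.106 661 [0.46860373 0.10741611 0.11122421] ((471.7751770019531, 109.10189819335938), 36.74883270263672)
0.095 253 [0.46637523 0.10720191 0.09919104] ((468.7143859863281, 107.18325805664062), 41.49136734008789)
0.06 1126 [0.46633445 0.10864648 0.07485311] ((468.1689453125, 106.9882583618164), 63.4362907409668)
0.01 155 [0.44059344 0.13034349 0.01299124] ((470.10791015625, 109.01022338867188), 89.8224868774414)
(355, 288) [ 0.281 -0.101 -0.038]
(365, 255) [ 0.364 -0.129 -0.036]
(368, 200) [ 0.503 -0.136 -0.027]
(385, 170) [ 0.572 -0.164  0.041]
(420, 120) [ 0.63  -0.169  0.315]
(470, 50) [ 1.201 -0.752 -0.863]
(226, 138) [0.639 0.216 0.095]
(230, 257) [0.363 0.21  0.029]
(310, 140) [0.639 0.018 0.069]
0.0 555 [[0.552, -0.161, 0.021], [0.653, -0.053, 0.043], [0.987, -0.003, 0.06]]
0.06 1426 [[0.568, -0.156, 0.061], [0.626, -0.031, 0.068], [0.689, -0.0, 0.105]]
0.12 145 [[0.583, -0.178, 0.121], [0.595, -0.157, 0.153], [0.606, -0.133, 0.179]]
0.18 168 [[0.595, -0.181, 0.181], [0.608, -0.158, 0.21], [0.619, -0.14, 0.239]]
0.24 179 [[0.61, -0.183, 0.242], [0.62, -0.16, 0.271], [0.63, -0.15, 0.299]]
0.3 138 [[0.618, -0.183, 0.301], [0.63, -0.165, 0.327], [0.639, -0.158, 0.358]]
0.36 136 [[0.624, -0.178, 0.361], [0.636, -0.166, 0.39], [0.649, -0.161, 0.419]]
0.42 197 [[0.633, -0.181, 0.423], [0.647, -0.167, 0.453], [0.66, -0.152, 0.478]]
0.48 318 [[0.647, -0.182, 0.481], [0.658, -0.153, 0.513], [0.667, -0.142, 0.539]]
0.54 422 [[0.316, -0.18, 0.542], [0.668, -0.146, 0.571], [0.683, -0.105, 0.599]]
```

View pics/c.png

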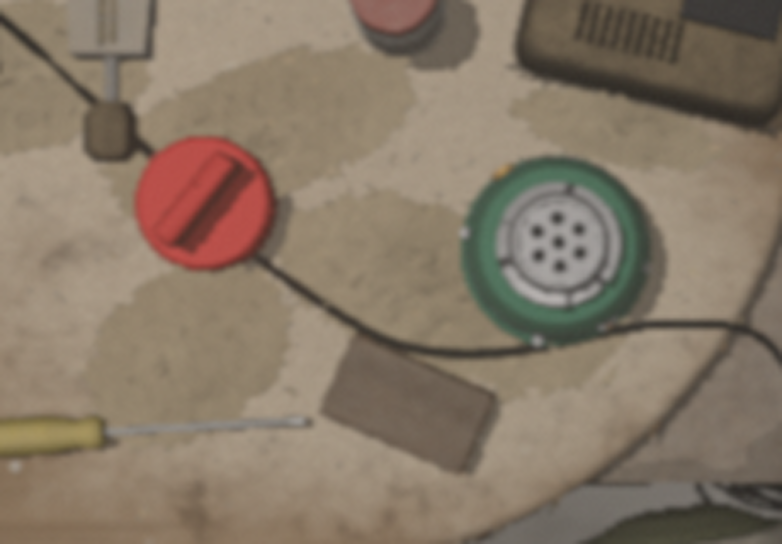

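Agreed between the two views: cap at about (0.502, 0.357), bar along about −38°, so the jaw axis is at 52°. Tank axis at about (0.470, 0.1085). The leads stand at x ≥ 0.53, y ≈ −0.16. I'll pull in to r ≈ 0.35, then swing the arm round.

Call:
{"fn": "servo_tool", "kwargs": {"commands": [{"dz": -0.035}, {"dz": -0.035}, {"dz": -0.035}, {"dz": -0.035}, {"dz": -0.035}, {"dx": -0.035, "ry": -0.1}, {"dx": -0.035, "ry": -0.1}, {"dx": -0.035, "ry": -0.1}, {"dx": -0.035, "ry": -0.1}, {"dx": -0.035, "ry": -0.1}], "newtons": 40}}

```text
invalid input
```

Call:
{"fn": "servo_tool", "kwargs": {"newtons": 40, "commands": [{"dx": 0, "dy": 0, "dz": -0.035, "rx": 0, "ry": 0, "rz": 0, "grip": 0.088}, {"dx": 0, "dy": 0, "dz": -0.035, "rx": 0, "ry": 0, "rz": 0, "grip": 0.088}, {"dx": 0, "dy": 0, "dz": -0.035, "rx": 0, "ry": 0, "rz": 0, "grip": 0.088}, {"dx": 0, "dy": 0, "dz": -0.035, "rx": 0, "ry": 0, "rz": 0, "grip": 0.088}, {"dx": 0, "dy": 0, "dz": -0.035, "rx": 0, "ry": 0, "rz": 0, "grip": 0.088}, {"dx": -0.035, "dy": 0, "dz": 0, "rx": 0, "ry": -0.1, "rz": 0, "grip": 0.088}, {"dx": -0.035, "dy": 0, "dz": 0, "rx": 0, "ry": -0.1, "rz": 0, "grip": 0.088}, {"dx": -0.035, "dy": 0, "dz": 0, "rx": 0, "ry": -0.1, "rz": 0, "grip": 0.088}, {"dx": -0.035, "dy": 0, "dz": 0, "rx": 0, "ry": -0.1, "rz": 0, "grip": 0.088}, {"dx": -0.035, "dy": 0, "dz": 0, "rx": 0, "ry": -0.1, "rz": 0, "grip": 0.088}]}}

```text
time: 0.93
tcp_pos: [0.2671, -0.2391, 0.4047]
orientation: [-0.291, 0.291, -0.645, 0.645]
force: [0.5, 0.4, 0.7]
grip_width: 0.998
```

Call:
{"fn": "servo_tool", "kwargs": {"commands": [{"dx": -0.035, "dy": 0, "dz": 0, "rx": 0, "ry": -0.1, "rz": 0, "grip": 0.088}, {"dx": -0.035, "dy": 0, "dz": 0, "rx": 0, "ry": -0.1, "rz": 0, "grip": 0.088}, {"dx": -0.035, "dy": 0, "dz": 0, "rx": 0, "ry": -0.1, "rz": 0, "grip": 0.088}, {"dx": -0.035, "dy": 0, "dz": 0, "rx": 0, "ry": -0.1, "rz": 0, "grip": 0.088}, {"dx": -0.035, "dy": 0, "dz": 0, "rx": 0, "ry": -0.1, "rz": 0, "grip": 0.088}, {"dx": -0.035, "dy": 0, "dz": 0, "rx": 0, "ry": -0.1, "rz": 0, "grip": 0.088}, {"dx": -0.035, "dy": 0, "dz": 0, "rx": 0, "ry": -0.1, "rz": 0, "grip": 0.088}, {"dx": -0.035, "dy": 0, "dz": 0, "rx": 0, "ry": -0.1, "rz": 0, "grip": 0.088}, {"dx": -0.035, "dy": 0, "dz": 0, "rx": 0, "ry": -0.1, "rz": 0, "grip": 0.088}, {"dx": -0.035, "dy": 0, "dz": 0, "rx": 0, "ry": -0.1, "rz": 0, "grip": 0.088}]}}

```text
time: 1.77
tcp_pos: [0.3578, 0.0844, 0.4046]
orientation: [-0.564, 0.564, -0.426, 0.426]
force: [0.7, 0.0, 0.1]
grip_width: 0.993
```

```bash
cat >> h.py <<'E'
def plan(x,y,z,yawdeg,n):
    "displacement rows (tool frame, straight world line, constant turn)"
    s,M=st();yaw=np.arctan2(M[1,2],M[0,2]);w=(np.deg2rad(yawdeg)-yaw)/n
    d=(np.array([x,y,z])-s['tcp_pos'])/n
    print('yaw',np.degrees(yaw),'world step',d.round(4),'ry',round(-w,4))
    for i in range(n):
        a=yaw+i*w;c,sn=np.cos(a),np.sin(a)
        print(np.round([d[0]*sn-d[1]*c,-d[2],d[0]*c+d[1]*sn],4))
E
python3 -c "
from h import *
plan(.502,.357,.30,52,10)"
```

```text
1.77 q [-0.09  -0.046  1.913  0.     1.275 -0.367] tcp [0.3578 0.0844 0.4046] F [0.7 0.  0.1] M [-0.06 -0.09  0.01] g 0.993
[[0.273, -0.0, 0.962], [-0.962, 0.0, 0.273], [-0.0, -1.0, -0.0]]
yaw 15.867529657602564 world step [ 0.0144  0.0273 -0.0105] ry -0.0631
[-0.0223  0.0105  0.0213]
[-0.0209  0.0105  0.0227]
[-0.0194  0.0105  0.024 ]
[-0.0179  0.0105  0.0251]
[-0.0163  0.0105  0.0262]
[-0.0146  0.0105  0.0272]
[-0.0128  0.0105  0.028 ]
[-0.011   0.0105  0.0288]
[-0.0092  0.0105  0.0294]
[-0.0073  0.0105  0.03  ]
```

Call:
{"fn": "servo_tool", "kwargs": {"commands": [{"dx": -0.022, "dy": 0.01, "dz": 0.021, "rx": 0, "ry": -0.063, "rz": 0, "grip": 0.088}, {"dx": -0.021, "dy": 0.01, "dz": 0.023, "rx": 0, "ry": -0.063, "rz": 0, "grip": 0.088}, {"dx": -0.019, "dy": 0.01, "dz": 0.024, "rx": 0, "ry": -0.063, "rz": 0, "grip": 0.088}, {"dx": -0.018, "dy": 0.01, "dz": 0.025, "rx": 0, "ry": -0.063, "rz": 0, "grip": 0.088}, {"dx": -0.016, "dy": 0.01, "dz": 0.026, "rx": 0, "ry": -0.063, "rz": 0, "grip": 0.088}, {"dx": -0.015, "dy": 0.01, "dz": 0.027, "rx": 0, "ry": -0.063, "rz": 0, "grip": 0.088}, {"dx": -0.013, "dy": 0.01, "dz": 0.028, "rx": 0, "ry": -0.063, "rz": 0, "grip": 0.088}, {"dx": -0.011, "dy": 0.01, "dz": 0.029, "rx": 0, "ry": -0.063, "rz": 0, "grip": 0.088}, {"dx": -0.009, "dy": 0.01, "dz": 0.029, "rx": 0, "ry": -0.063, "rz": 0, "grip": 0.088}, {"dx": -0.007, "dy": 0.015, "dz": 0.03, "rx": 0, "ry": -0.063, "rz": 0, "grip": 0.088}]}}

```text
time: 2.6
tcp_pos: [0.504, 0.3551, 0.2995]
orientation: [0.669, -0.668, 0.231, -0.231]
force: [1.3, -0.1, 0.3]
grip_width: 0.995
```

```bash
python3 -c "
from h import *
plan(.502,.357,.21,52,10)"
```

```text
2.6 q [ 0.424  0.604  1.339  0.     1.197 -0.481] tcp [0.504  0.3551 0.2995] F [ 1.3 -0.1  0.3] M [ 0.09 -0.16  0.05] g 0.995
[[0.787, 0.001, 0.617], [-0.617, 0.0, 0.787], [0.0, -1.0, 0.001]]
yaw 51.87143386158786 world step [-0.0002  0.0002 -0.0089] ry -0.0002
[-0.0003  0.0089  0.    ]
[-0.0003  0.0089  0.    ]
[-0.0003  0.0089  0.    ]
[-0.0003  0.0089  0.    ]
[-0.0003  0.0089  0.    ]
[-0.0003  0.0089  0.    ]
[-0.0003  0.0089  0.    ]
[-0.0003  0.0089  0.    ]
[-0.0003  0.0089  0.    ]
[-0.0003  0.0089  0.    ]
```

Call:
{"fn": "servo_tool", "kwargs": {"commands": [{"dx": -0.003, "dy": 0.011, "dz": 0, "rx": 0, "ry": 0, "rz": 0, "grip": 0.088}, {"dx": 0, "dy": 0.013, "dz": 0, "rx": 0, "ry": 0, "rz": 0, "grip": 0.088}, {"dx": 0, "dy": 0.013, "dz": 0, "rx": 0, "ry": 0, "rz": 0, "grip": 0.088}, {"dx": 0, "dy": 0.013, "dz": 0, "rx": 0, "ry": 0, "rz": 0, "grip": 0.088}, {"dx": 0, "dy": 0.013, "dz": 0, "rx": 0, "ry": 0, "rz": 0, "grip": 0.088}, {"dx": 0, "dy": 0.013, "dz": 0, "rx": 0, "ry": 0, "rz": 0, "grip": 0.088}, {"dx": 0, "dy": 0.012, "dz": 0, "rx": 0, "ry": 0, "rz": 0, "grip": 0.088}, {"dx": 0, "dy": 0, "dz": 0, "rx": 0, "ry": 0, "rz": 0, "grip": 0.07}, {"dx": 0, "dy": 0, "dz": 0, "rx": 0, "ry": 0, "rz": 0, "grip": 0.03}, {"dx": 0, "dy": 0, "dz": 0, "rx": 0, "ry": 0, "rz": 0, "grip": 0.0}]}}

```text
time: 3.43
tcp_pos: [0.5013, 0.3554, 0.2124]
orientation: [0.668, -0.668, 0.232, -0.232]
force: [-0.6, -0.3, -0.3]
grip_width: 0.795
```

Call:
{"fn": "servo_tool", "kwargs": {"commands": [{"dx": 0, "dy": 0, "dz": 0, "rx": 0, "ry": 0, "rz": 0, "grip": 0}, {"dx": 0, "dy": 0, "dz": 0, "rx": 0, "ry": 0, "rz": 0, "grip": 0}, {"dx": 0, "dy": 0, "dz": 0, "rx": 0, "ry": 0, "rz": 0, "grip": 0}, {"dx": 0, "dy": 0, "dz": 0, "rx": 0, "ry": 0, "rz": 0, "grip": 0}, {"dx": 0, "dy": 0, "dz": 0, "rx": 0, "ry": 0, "rz": 0, "grip": 0}, {"dx": 0, "dy": 0, "dz": 0, "rx": 0, "ry": 0, "rz": 0, "grip": 0}, {"dx": 0, "dy": 0, "dz": 0, "rx": 0, "ry": 0, "rz": 0, "grip": 0}, {"dx": 0, "dy": 0, "dz": 0, "rx": 0, "ry": 0, "rz": 0, "grip": 0}, {"dx": 0, "dy": 0, "dz": 0, "rx": 0, "ry": 0, "rz": 0, "grip": 0}, {"dx": 0, "dy": 0, "dz": 0, "rx": 0, "ry": 0, "rz": 0, "grip": 0}]}}

```text
time: 4.27
tcp_pos: [0.5012, 0.3555, 0.2118]
orientation: [0.668, -0.668, 0.232, -0.232]
force: [0.0, 0.9, 0.2]
grip_width: 0.199
```

```bash
python3 -c "
from h import *
st()
p,W=cloud('scene');cv2.imwrite('pics/g.png',cv2.resize(p[150:350,80:350],None,fx=2.9,fy=2.9))"
```

```text
4.27 q [ 0.427  0.707  1.415  0.     1.019 -0.475] tcp [0.5012 0.3555 0.2118] F [0.  0.9 0.2] M [ 0.11 -0.21 -0.01] g 0.199
[[0.785, 0.0, 0.62], [-0.62, 0.0, 0.785], [0.0, -1.0, 0.0]]
```

View pics/g.png

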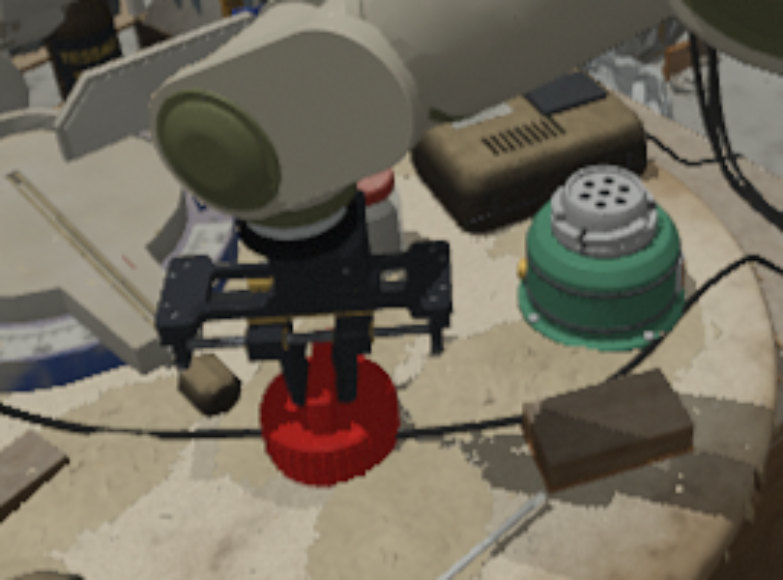

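The cap is gripped on its bar (opening 17.5 mm). The tank, jar and block stand clear. Next I lift and carry it.

```bash
python3 -c "
from h import *
plan(.47,.1085,.2118,20,10)"
```

```text
4.32 q [ 0.427  0.707  1.415  0.     1.019 -0.475] tcp [0.5012 0.3555 0.2118] F [-0.   0.1 -0.7] M [ 0.1  -0.24  0.06] g 0.197
[[0.785, 0.0, 0.62], [-0.62, 0.0, 0.785], [0.0, -1.0, 0.0]]
yaw 51.68029983103508 world step [-0.0031 -0.0247  0.    ] ry 0.0553
[ 0.0129 -0.     -0.0213]
[ 0.014  -0.     -0.0206]
[ 0.0151 -0.     -0.0198]
[ 0.0162 -0.     -0.0189]
[ 0.0172 -0.     -0.018 ]
[ 0.0182 -0.     -0.017 ]
[ 0.0191 -0.     -0.016 ]
[ 0.02   -0.     -0.0149]
[ 0.0208 -0.     -0.0138]
[ 0.0215 -0.     -0.0126]
```

Call:
{"fn": "servo_tool", "kwargs": {"commands": [{"dx": 0, "dy": -0.01, "dz": 0, "rx": 0, "ry": 0, "rz": 0, "grip": 0}, {"dx": 0, "dy": -0.015, "dz": 0, "rx": 0, "ry": 0, "rz": 0, "grip": 0}, {"dx": 0, "dy": -0.02, "dz": 0, "rx": 0, "ry": 0, "rz": 0, "grip": 0}, {"dx": 0, "dy": -0.02, "dz": 0, "rx": 0, "ry": 0, "rz": 0, "grip": 0}, {"dx": 0, "dy": -0.02, "dz": 0, "rx": 0, "ry": 0, "rz": 0, "grip": 0}, {"dx": 0, "dy": -0.02, "dz": 0, "rx": 0, "ry": 0, "rz": 0, "grip": 0}, {"dx": 0, "dy": -0.02, "dz": 0, "rx": 0, "ry": 0, "rz": 0, "grip": 0}, {"dx": 0, "dy": -0.015, "dz": 0, "rx": 0, "ry": 0, "rz": 0, "grip": 0}, {"dx": 0, "dy": -0.01, "dz": 0, "rx": 0, "ry": 0, "rz": 0, "grip": 0}, {"dx": 0, "dy": 0, "dz": 0, "rx": 0, "ry": 0, "rz": 0, "grip": 0}], "newtons": 50}}

```text
time: 5.15
tcp_pos: [0.5011, 0.3555, 0.3641]
orientation: [0.669, -0.667, 0.231, -0.233]
force: [-0.3, -0.7, -2.1]
grip_width: 0.205
```

Call:
{"fn": "servo_tool", "kwargs": {"commands": [{"dx": 0.013, "dy": 0, "dz": -0.021, "rx": 0, "ry": 0.055, "rz": 0, "grip": 0}, {"dx": 0.014, "dy": 0, "dz": -0.021, "rx": 0, "ry": 0.055, "rz": 0, "grip": 0}, {"dx": 0.015, "dy": 0, "dz": -0.02, "rx": 0, "ry": 0.055, "rz": 0, "grip": 0}, {"dx": 0.016, "dy": 0, "dz": -0.019, "rx": 0, "ry": 0.055, "rz": 0, "grip": 0}, {"dx": 0.017, "dy": 0, "dz": -0.018, "rx": 0, "ry": 0.055, "rz": 0, "grip": 0}, {"dx": 0.018, "dy": 0, "dz": -0.017, "rx": 0, "ry": 0.055, "rz": 0, "grip": 0}, {"dx": 0.019, "dy": 0, "dz": -0.016, "rx": 0, "ry": 0.055, "rz": 0, "grip": 0}, {"dx": 0.02, "dy": 0, "dz": -0.015, "rx": 0, "ry": 0.055, "rz": 0, "grip": 0}, {"dx": 0.021, "dy": 0, "dz": -0.014, "rx": 0, "ry": 0.055, "rz": 0, "grip": 0}, {"dx": 0.021, "dy": 0, "dz": -0.013, "rx": 0, "ry": 0.055, "rz": 0, "grip": 0}]}}

```text
time: 5.98
tcp_pos: [0.4681, 0.1073, 0.3609]
orientation: [-0.579, 0.58, -0.406, 0.405]
force: [0.7, -0.1, -1.5]
grip_width: 0.202
```

Call:
{"fn": "servo_tool", "kwargs": {"commands": [{"dx": 0, "dy": 0, "dz": 0, "rx": 0, "ry": 0, "rz": 0, "grip": 0}, {"dx": 0, "dy": 0, "dz": 0, "rx": 0, "ry": 0, "rz": 0, "grip": 0}, {"dx": 0, "dy": 0, "dz": 0, "rx": 0, "ry": 0, "rz": 0, "grip": 0}, {"dx": 0, "dy": 0, "dz": 0, "rx": 0, "ry": 0, "rz": 0, "grip": 0}, {"dx": 0, "dy": 0, "dz": 0, "rx": 0, "ry": 0, "rz": 0, "grip": 0}, {"dx": 0, "dy": 0, "dz": 0, "rx": 0, "ry": 0, "rz": 0, "grip": 0}, {"dx": 0, "dy": 0, "dz": 0, "rx": 0, "ry": 0, "rz": 0, "grip": 0}, {"dx": 0, "dy": 0, "dz": 0, "rx": 0, "ry": 0, "rz": 0, "grip": 0}, {"dx": 0, "dy": 0, "dz": 0, "rx": 0, "ry": 0, "rz": 0, "grip": 0}, {"dx": 0, "dy": 0, "dz": 0, "rx": 0, "ry": 0, "rz": 0, "grip": 0}]}}

```text
time: 6.82
tcp_pos: [0.4686, 0.1086, 0.3617]
orientation: [0.58, -0.58, 0.405, -0.405]
force: [-0.2, 0.2, -1.1]
grip_width: 0.2
```

```bash
python3 - <<'E'
from h import *
s,M=st()
p,W=cloud('scene');cv2.imwrite('pics/s1.png',p[120:340,150:420])
h=cv2.cvtColor(p,cv2.COLOR_BGR2HSV)
red=((h[...,0]<8)|(h[...,0]>172))&(h[...,1]>150)&(h[...,2]>60)
k,l,s_,c=cv2.connectedComponentsWithStats(red.astype(np.uint8));i=1+np.argmax(s_[1:,4]);Q=W[l==i];Q=Q[~np.isnan(Q[:,2])]
print(s_[i],np.percentile(Q[:,2],[1,50,99]))
zt=s['tcp_pos'][2]-.2118+.04
x=Q[abs(Q[:,2]-zt)<.005];print(len(x),cv2.minEnclosingCircle((x[:,:2]*1000).astype(np.float32)))
k=Q[Q[:,2]<zt+.003]
# skirt circle fit with R=48mm on side points
sd=Q[(Q[:,2]<zt-.006)]
from scipy.optimize import least_squares
f=lambda c:np.hypot(sd[:,0]-c[0],sd[:,1]-c[1])-.048
r=least_squares(f,s['tcp_pos'][:2],loss='soft_l1',f_scale=.001);print('skirt fit',r.x,len(sd))
W0=np.load('scene.npy');Q=W0[np.hypot(W0[...,0]-.47,W0[...,1]-.109)<.06]
for lo,hi,Rr in((.03,.06,None),(.102,.106,.034)):
    sd=Q[(Q[:,2]>lo)&(Q[:,2]<hi)]
    g=lambda c:np.hypot(sd[:,0]-c[0],sd[:,1]-c[1])-(c[2] if Rr is None else Rr)
    r=least_squares(g,[.47,.109,.06],loss='soft_l1',f_scale=.001);print('tank fit',lo,r.x,len(sd))
E
```

```text
6.82 q [-0.016  0.256  1.69   0.     1.195 -0.369] tcp [0.4686 0.1086 0.3617] F [-0.2  0.2 -1.1] M [-0.03 -0.07  0.04] g 0.2
[[0.345, -0.0, 0.939], [-0.939, 0.0, 0.345], [-0.0, -1.0, 0.0]]
[ 267  167   46   49 1373] [0.15120817 0.1870508  0.22287725]
552 ((468.0772399902344, 107.96183776855469), 47.492061614990234)
skirt fit [0.46970004 0.10637084] 582
tank fit 0.03 [0.47128357 0.10749218 0.0606551 ] 306
tank fit 0.102 [0.47183386 0.10645355 0.06      ] 58
```

View pics/s1.png

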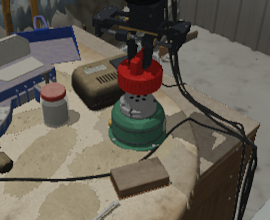

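The cap hangs centred over the neck: skirt (0.470, 0.106) against tank (0.4715, 0.107) in the same view. I'll shift about +2 mm in x and lower.

Call:
{"fn": "servo_tool", "kwargs": {"commands": [{"dx": 0.001, "dy": 0.005, "dz": 0.002, "rx": 0, "ry": 0, "rz": 0, "grip": 0}, {"dx": 0, "dy": 0.01, "dz": 0, "rx": 0, "ry": 0, "rz": 0, "grip": 0}, {"dx": 0, "dy": 0.01, "dz": 0, "rx": 0, "ry": 0, "rz": 0, "grip": 0}, {"dx": 0, "dy": 0.01, "dz": 0, "rx": 0, "ry": 0, "rz": 0, "grip": 0}, {"dx": 0, "dy": 0.005, "dz": 0, "rx": 0, "ry": 0, "rz": 0, "grip": 0}, {"dx": 0, "dy": 0.003, "dz": 0, "rx": 0, "ry": 0, "rz": 0, "grip": 0}, {"dx": 0, "dy": 0.002, "dz": 0, "rx": 0, "ry": 0, "rz": 0, "grip": 0}, {"dx": 0, "dy": 0.002, "dz": 0, "rx": 0, "ry": 0, "rz": 0, "grip": 0}, {"dx": 0, "dy": 0.001, "dz": 0, "rx": 0, "ry": 0, "rz": 0, "grip": 0}, {"dx": 0, "dy": 0, "dz": 0, "rx": 0, "ry": 0, "rz": 0, "grip": 0}]}}

```text
time: 7.7
tcp_pos: [0.4709, 0.1083, 0.3138]
orientation: [0.58, -0.58, 0.405, -0.405]
force: [-0.3, -0.1, -1.6]
grip_width: 0.201
```

```bash
python3 -c "
from h import *
st()"
```

```text
7.7 q [-0.017  0.318  1.746  0.     1.077 -0.369] tcp [0.4709 0.1083 0.3138] F [-0.3 -0.1 -1.6] M [-0.04 -0.1   0.01] g 0.201
[[0.345, 0.0, 0.939], [-0.939, 0.0, 0.345], [0.0, -1.0, 0.0]]
```

Call:
{"fn": "servo_tool", "kwargs": {"commands": [{"dx": 0, "dy": 0.001, "dz": 0, "rx": 0, "ry": 0, "rz": 0, "grip": 0}, {"dx": 0, "dy": 0.001, "dz": 0, "rx": 0, "ry": 0, "rz": 0, "grip": 0}, {"dx": 0, "dy": 0.001, "dz": 0, "rx": 0, "ry": 0, "rz": 0, "grip": 0}, {"dx": 0, "dy": 0, "dz": 0, "rx": 0, "ry": 0, "rz": 0, "grip": 0}, {"dx": 0, "dy": 0, "dz": 0, "rx": 0, "ry": 0, "rz": 0, "grip": 0}, {"dx": 0, "dy": 0, "dz": 0, "rx": 0, "ry": 0, "rz": 0, "grip": 0}, {"dx": 0, "dy": 0, "dz": 0, "rx": 0, "ry": 0, "rz": 0, "grip": 0}, {"dx": 0, "dy": 0, "dz": 0, "rx": 0, "ry": 0, "rz": 0, "grip": 0}, {"dx": 0, "dy": 0, "dz": 0, "rx": 0, "ry": 0, "rz": 0, "grip": 0}, {"dx": 0, "dy": 0, "dz": 0, "rx": 0, "ry": 0, "rz": 0, "grip": 0}]}}

```text
time: 8.53
tcp_pos: [0.4708, 0.1083, 0.3107]
orientation: [0.58, -0.58, 0.405, -0.405]
force: [0.8, -0.2, -2.1]
grip_width: 0.203
```

Call:
{"fn": "servo_tool", "kwargs": {"commands": [{"dx": 0, "dy": 0.001, "dz": 0, "rx": 0, "ry": 0, "rz": 0, "grip": 0}, {"dx": 0, "dy": 0.001, "dz": 0, "rx": 0, "ry": 0, "rz": 0, "grip": 0}, {"dx": 0, "dy": 0, "dz": 0, "rx": 0, "ry": 0, "rz": 0, "grip": 0}, {"dx": 0, "dy": 0, "dz": 0, "rx": 0, "ry": 0, "rz": 0, "grip": 0}, {"dx": 0, "dy": 0, "dz": 0, "rx": 0, "ry": 0, "rz": 0, "grip": 0}, {"dx": 0, "dy": 0, "dz": 0, "rx": 0, "ry": 0, "rz": 0, "grip": 0}, {"dx": 0, "dy": 0, "dz": 0, "rx": 0, "ry": 0, "rz": 0, "grip": 0}, {"dx": 0, "dy": 0, "dz": 0, "rx": 0, "ry": 0, "rz": 0, "grip": 0}, {"dx": 0, "dy": 0, "dz": 0, "rx": 0, "ry": 0, "rz": 0, "grip": 0}, {"dx": 0, "dy": 0, "dz": 0, "rx": 0, "ry": 0, "rz": 0, "grip": 0}]}}

```text
time: 9.37
tcp_pos: [0.4709, 0.1083, 0.3098]
orientation: [0.58, -0.58, 0.404, -0.405]
force: [-3.4, 0.9, 10.7]
grip_width: 0.196
```

Contact at cap-centre height of about 135 mm, so the lugs ride on the thread or a stop. Stiffness is about 11 N/mm. I'll turn backward in 14° steps, following the ramp up.

Call:
{"fn": "servo_tool", "kwargs": {"commands": [{"dx": 0, "dy": -0.0005, "dz": 0, "rx": 0, "ry": -0.06, "rz": 0, "grip": 0}, {"dx": 0, "dy": -0.0003, "dz": 0, "rx": 0, "ry": -0.06, "rz": 0, "grip": 0}, {"dx": 0, "dy": -0.0003, "dz": 0, "rx": 0, "ry": -0.06, "rz": 0, "grip": 0}, {"dx": 0, "dy": 0, "dz": 0, "rx": 0, "ry": -0.06, "rz": 0, "grip": 0}, {"dx": 0, "dy": 0, "dz": 0, "rx": 0, "ry": 0, "rz": 0, "grip": 0}, {"dx": 0, "dy": 0, "dz": 0, "rx": 0, "ry": 0, "rz": 0, "grip": 0}, {"dx": 0, "dy": 0, "dz": 0, "rx": 0, "ry": 0, "rz": 0, "grip": 0}, {"dx": 0, "dy": 0, "dz": 0, "rx": 0, "ry": 0, "rz": 0, "grip": 0}, {"dx": 0, "dy": 0, "dz": 0, "rx": 0, "ry": 0, "rz": 0, "grip": 0}, {"dx": 0, "dy": 0, "dz": 0, "rx": 0, "ry": 0, "rz": 0, "grip": 0}]}}

```text
time: 10.2
tcp_pos: [0.4709, 0.1084, 0.311]
orientation: [0.624, -0.624, 0.332, -0.333]
force: [-2.9, -0.0, 10.8]
grip_width: 0.196
```

```bash
python3 -c "
from h import *
st()"
```

```text
10.2 q [-0.017  0.322  1.749  0.     1.069 -0.609] tcp [0.4709 0.1084 0.311 ] F [-2.9 -0.  10.8] M [-0.1   0.58 -0.07] g 0.196
[[0.558, 0.002, 0.83], [-0.83, -0.0, 0.558], [0.001, -1.0, 0.001]]
```

Call:
{"fn": "servo_tool", "kwargs": {"commands": [{"dx": 0, "dy": -0.0007, "dz": 0, "rx": 0, "ry": -0.06, "rz": 0, "grip": 0}, {"dx": 0, "dy": -0.0003, "dz": 0, "rx": 0, "ry": -0.06, "rz": 0, "grip": 0}, {"dx": 0, "dy": -0.0003, "dz": 0, "rx": 0, "ry": -0.06, "rz": 0, "grip": 0}, {"dx": 0, "dy": 0, "dz": 0, "rx": 0, "ry": -0.06, "rz": 0, "grip": 0}, {"dx": 0, "dy": 0, "dz": 0, "rx": 0, "ry": 0, "rz": 0, "grip": 0}, {"dx": 0, "dy": 0, "dz": 0, "rx": 0, "ry": 0, "rz": 0, "grip": 0}, {"dx": 0, "dy": 0, "dz": 0, "rx": 0, "ry": 0, "rz": 0, "grip": 0}, {"dx": 0, "dy": 0, "dz": 0, "rx": 0, "ry": 0, "rz": 0, "grip": 0}, {"dx": 0, "dy": 0, "dz": 0, "rx": 0, "ry": 0, "rz": 0, "grip": 0}, {"dx": 0, "dy": 0, "dz": 0, "rx": 0, "ry": 0, "rz": 0, "grip": 0}]}}

```text
time: 11.03
tcp_pos: [0.4708, 0.1083, 0.3111]
orientation: [0.659, -0.659, 0.255, -0.255]
force: [-0.3, 0.7, 0.2]
grip_width: 0.201
```

The contact force is gone. I'll test for the drop by lowering.

Call:
{"fn": "servo_tool", "kwargs": {"commands": [{"dx": 0, "dy": 0.001, "dz": 0, "rx": 0, "ry": 0, "rz": 0, "grip": 0}, {"dx": 0, "dy": 0.0005, "dz": 0, "rx": 0, "ry": 0, "rz": 0, "grip": 0}, {"dx": 0, "dy": 0, "dz": 0, "rx": 0, "ry": 0, "rz": 0, "grip": 0}, {"dx": 0, "dy": 0, "dz": 0, "rx": 0, "ry": 0, "rz": 0, "grip": 0}, {"dx": 0, "dy": 0, "dz": 0, "rx": 0, "ry": 0, "rz": 0, "grip": 0}, {"dx": 0, "dy": 0, "dz": 0, "rx": 0, "ry": 0, "rz": 0, "grip": 0}, {"dx": 0, "dy": 0, "dz": 0, "rx": 0, "ry": 0, "rz": 0, "grip": 0}, {"dx": 0, "dy": 0, "dz": 0, "rx": 0, "ry": 0, "rz": 0, "grip": 0}, {"dx": 0, "dy": 0, "dz": 0, "rx": 0, "ry": 0, "rz": 0, "grip": 0}, {"dx": 0, "dy": 0, "dz": 0, "rx": 0, "ry": 0, "rz": 0, "grip": 0}]}}

```text
time: 11.87
tcp_pos: [0.4707, 0.1083, 0.3095]
orientation: [-0.659, 0.659, -0.255, 0.255]
force: [-2.8, 1.8, -3.4]
grip_width: 0.195
```

Call:
{"fn": "servo_tool", "kwargs": {"commands": [{"dx": 0, "dy": 0.001, "dz": 0, "rx": 0, "ry": 0, "rz": 0, "grip": 0}, {"dx": 0, "dy": 0.001, "dz": 0, "rx": 0, "ry": 0, "rz": 0, "grip": 0}, {"dx": 0, "dy": 0.001, "dz": 0, "rx": 0, "ry": 0, "rz": 0, "grip": 0}, {"dx": 0, "dy": 0.001, "dz": 0, "rx": 0, "ry": 0, "rz": 0, "grip": 0}, {"dx": 0, "dy": 0.001, "dz": 0, "rx": 0, "ry": 0, "rz": 0, "grip": 0}, {"dx": 0, "dy": 0.001, "dz": 0, "rx": 0, "ry": 0, "rz": 0, "grip": 0}, {"dx": 0, "dy": 0, "dz": 0, "rx": 0, "ry": 0, "rz": 0, "grip": 0}, {"dx": 0, "dy": 0, "dz": 0, "rx": 0, "ry": 0, "rz": 0, "grip": 0}, {"dx": 0, "dy": 0, "dz": 0, "rx": 0, "ry": 0, "rz": 0, "grip": 0}, {"dx": 0, "dy": 0, "dz": 0, "rx": 0, "ry": 0, "rz": 0, "grip": 0}]}}

```text
time: 12.7
tcp_pos: [0.471, 0.1082, 0.3036]
orientation: [0.659, -0.659, 0.255, -0.256]
force: [-0.5, -1.0, -3.2]
grip_width: 0.203
```

```bash
python3 -c "
from h import *
st()"
```

```text
12.7 q [-0.017  0.332  1.757 -0.     1.052 -0.849] tcp [0.471  0.1082 0.3036] F [-0.5 -1.  -3.2] M [-0.22  0.01 -0.  ] g 0.203
[[0.739, 0.001, 0.674], [-0.674, -0.0, 0.739], [0.001, -1.0, 0.0]]
```

It dropped: cap centre is at 128.8 mm. I'll lower to rest it on the thread.

Call:
{"fn": "servo_tool", "kwargs": {"commands": [{"dx": 0, "dy": 0.0005, "dz": 0, "rx": 0, "ry": 0, "rz": 0, "grip": 0}, {"dx": 0, "dy": 0.0005, "dz": 0, "rx": 0, "ry": 0, "rz": 0, "grip": 0}, {"dx": 0, "dy": 0.0005, "dz": 0, "rx": 0, "ry": 0, "rz": 0, "grip": 0}, {"dx": 0, "dy": 0, "dz": 0, "rx": 0, "ry": 0, "rz": 0, "grip": 0}, {"dx": 0, "dy": 0, "dz": 0, "rx": 0, "ry": 0, "rz": 0, "grip": 0}, {"dx": 0, "dy": 0, "dz": 0, "rx": 0, "ry": 0, "rz": 0, "grip": 0}, {"dx": 0, "dy": 0, "dz": 0, "rx": 0, "ry": 0, "rz": 0, "grip": 0}, {"dx": 0, "dy": 0, "dz": 0, "rx": 0, "ry": 0, "rz": 0, "grip": 0}, {"dx": 0, "dy": 0, "dz": 0, "rx": 0, "ry": 0, "rz": 0, "grip": 0}, {"dx": 0, "dy": 0, "dz": 0, "rx": 0, "ry": 0, "rz": 0, "grip": 0}]}}

```text
time: 13.53
tcp_pos: [0.4709, 0.1083, 0.3023]
orientation: [0.659, -0.659, 0.255, -0.255]
force: [-1.4, 0.1, 3.4]
grip_width: 0.201
```

Call:
{"fn": "servo_tool", "kwargs": {"commands": [{"dx": 0, "dy": 0.0003, "dz": 0, "rx": 0, "ry": 0.05, "rz": 0, "grip": 0}, {"dx": 0, "dy": 0.0002, "dz": 0, "rx": 0, "ry": 0.05, "rz": 0, "grip": 0}, {"dx": 0, "dy": 0.0003, "dz": 0, "rx": 0, "ry": 0.05, "rz": 0, "grip": 0}, {"dx": 0, "dy": 0.0002, "dz": 0, "rx": 0, "ry": 0.05, "rz": 0, "grip": 0}, {"dx": 0, "dy": 0.0002, "dz": 0, "rx": 0, "ry": 0.05, "rz": 0, "grip": 0}, {"dx": 0, "dy": 0.0002, "dz": 0, "rx": 0, "ry": 0.05, "rz": 0, "grip": 0}, {"dx": 0, "dy": 0, "dz": 0, "rx": 0, "ry": 0, "rz": 0, "grip": 0}, {"dx": 0, "dy": 0, "dz": 0, "rx": 0, "ry": 0, "rz": 0, "grip": 0}, {"dx": 0, "dy": 0, "dz": 0, "rx": 0, "ry": 0, "rz": 0, "grip": 0}, {"dx": 0, "dy": 0, "dz": 0, "rx": 0, "ry": 0, "rz": 0, "grip": 0}]}}

```text
time: 14.37
tcp_pos: [0.471, 0.1083, 0.3009]
orientation: [0.614, -0.614, 0.35, -0.351]
force: [1.1, 0.2, 2.1]
grip_width: 0.2
```

```bash
python3 -c "
from h import *
st()"
```

```text
14.37 q [-0.017  0.336  1.76   0.     1.045 -0.55 ] tcp [0.471  0.1083 0.3009] F [1.1 0.2 2.1] M [-0.1  -0.21 -0.  ] g 0.2
[[0.508, 0.001, 0.861], [-0.861, -0.0, 0.508], [0.0, -1.0, 0.001]]
```

Call:
{"fn": "servo_tool", "kwargs": {"commands": [{"dx": 0, "dy": 0.0003, "dz": 0, "rx": 0, "ry": 0.06, "rz": 0, "grip": 0}, {"dx": 0, "dy": 0.0003, "dz": 0, "rx": 0, "ry": 0.06, "rz": 0, "grip": 0}, {"dx": 0, "dy": 0.0003, "dz": 0, "rx": 0, "ry": 0.06, "rz": 0, "grip": 0}, {"dx": 0, "dy": 0.0003, "dz": 0, "rx": 0, "ry": 0.06, "rz": 0, "grip": 0}, {"dx": 0, "dy": 0.0003, "dz": 0, "rx": 0, "ry": 0.06, "rz": 0, "grip": 0}, {"dx": 0, "dy": 0.0003, "dz": 0, "rx": 0, "ry": 0.06, "rz": 0, "grip": 0}, {"dx": 0, "dy": 0.0003, "dz": 0, "rx": 0, "ry": 0.06, "rz": 0, "grip": 0}, {"dx": 0, "dy": 0.0003, "dz": 0, "rx": 0, "ry": 0.06, "rz": 0, "grip": 0}, {"dx": 0, "dy": 0, "dz": 0, "rx": 0, "ry": 0, "rz": 0, "grip": 0}, {"dx": 0, "dy": 0, "dz": 0, "rx": 0, "ry": 0, "rz": 0, "grip": 0}]}}

```text
time: 15.2
tcp_pos: [0.4709, 0.1083, 0.2985]
orientation: [0.513, -0.513, 0.486, -0.486]
force: [-0.8, -0.0, 4.4]
grip_width: 0.202
```

Call:
{"fn": "servo_tool", "kwargs": {"commands": [{"dx": 0, "dy": 0.0003, "dz": 0, "rx": 0, "ry": 0.06, "rz": 0, "grip": 0}, {"dx": 0, "dy": 0.0003, "dz": 0, "rx": 0, "ry": 0.06, "rz": 0, "grip": 0}, {"dx": 0, "dy": 0.0003, "dz": 0, "rx": 0, "ry": 0.06, "rz": 0, "grip": 0}, {"dx": 0, "dy": 0.0003, "dz": 0, "rx": 0, "ry": 0.06, "rz": 0, "grip": 0}, {"dx": 0, "dy": 0.0003, "dz": 0, "rx": 0, "ry": 0.06, "rz": 0, "grip": 0}, {"dx": 0, "dy": 0, "dz": 0, "rx": 0, "ry": 0, "rz": 0, "grip": 0}, {"dx": 0, "dy": 0, "dz": 0, "rx": 0, "ry": 0, "rz": 0, "grip": 0}, {"dx": 0, "dy": 0, "dz": 0, "rx": 0, "ry": 0, "rz": 0, "grip": 0}, {"dx": 0, "dy": 0, "dz": 0, "rx": 0, "ry": 0, "rz": 0, "grip": 0}, {"dx": 0, "dy": 0, "dz": 0, "rx": 0, "ry": 0, "rz": 0, "grip": 0}]}}

```text
time: 16.03
tcp_pos: [0.471, 0.1083, 0.2971]
orientation: [-0.435, 0.435, -0.557, 0.558]
force: [0.1, 0.5, 6.9]
grip_width: 0.197
```

```bash
python3 -c "
from h import *
st()"
```

```text
16.03 q [-0.017  0.341  1.764  0.     1.036  0.229] tcp [0.471  0.1083 0.2971] F [0.1 0.5 6.9] M [ 0.22 -0.17 -0.09] g 0.197
[[-0.243, 0.001, 0.97], [-0.97, 0.0, -0.243], [-0.001, -1.0, 0.001]]
```

Call:
{"fn": "servo_tool", "kwargs": {"commands": [{"dx": 0, "dy": 0.0001, "dz": 0, "rx": 0, "ry": 0.05, "rz": 0, "grip": 0}, {"dx": 0, "dy": 0.0002, "dz": 0, "rx": 0, "ry": 0.05, "rz": 0, "grip": 0}, {"dx": 0, "dy": 0.0003, "dz": 0, "rx": 0, "ry": 0.05, "rz": 0, "grip": 0}, {"dx": 0, "dy": 0.0002, "dz": 0, "rx": 0, "ry": 0.05, "rz": 0, "grip": 0}, {"dx": 0, "dy": 0, "dz": 0, "rx": 0, "ry": 0, "rz": 0, "grip": 0}, {"dx": 0, "dy": 0, "dz": 0, "rx": 0, "ry": 0, "rz": 0, "grip": 0}, {"dx": 0, "dy": 0, "dz": 0, "rx": 0, "ry": 0, "rz": 0, "grip": 0}, {"dx": 0, "dy": 0, "dz": 0, "rx": 0, "ry": 0, "rz": 0, "grip": 0}, {"dx": 0, "dy": 0, "dz": 0, "rx": 0, "ry": 0, "rz": 0, "grip": 0}, {"dx": 0, "dy": 0, "dz": 0, "rx": 0, "ry": 0, "rz": 0, "grip": 0}]}}

```text
time: 16.87
tcp_pos: [0.471, 0.1083, 0.2962]
orientation: [-0.377, 0.376, -0.598, 0.599]
force: [4.8, 0.8, 3.4]
grip_width: 0.2
```

```bash
python3 -c "
from h import *
st()"
```

```text
16.87 q [-0.017  0.342  1.765  0.     1.033  0.43 ] tcp [0.471  0.1083 0.2962] F [4.8 0.8 3.4] M [ 0.32 -0.75 -0.  ] g 0.2
[[-0.433, 0.001, 0.902], [-0.902, 0.0, -0.433], [-0.001, -1.0, 0.001]]
```

Call:
{"fn": "servo_tool", "kwargs": {"commands": [{"dx": 0, "dy": 0.0002, "dz": 0, "rx": 0, "ry": 0.05, "rz": 0, "grip": 0}, {"dx": 0, "dy": 0.0002, "dz": 0, "rx": 0, "ry": 0.05, "rz": 0, "grip": 0}, {"dx": 0, "dy": 0.0002, "dz": 0, "rx": 0, "ry": 0.03, "rz": 0, "grip": 0}, {"dx": 0, "dy": 0, "dz": 0, "rx": 0, "ry": 0, "rz": 0, "grip": 0}, {"dx": 0, "dy": 0, "dz": 0, "rx": 0, "ry": 0, "rz": 0, "grip": 0}, {"dx": 0, "dy": 0, "dz": 0, "rx": 0, "ry": 0, "rz": 0, "grip": 0}, {"dx": 0, "dy": 0, "dz": 0, "rx": 0, "ry": 0, "rz": 0, "grip": 0}, {"dx": 0, "dy": 0, "dz": 0, "rx": 0, "ry": 0, "rz": 0, "grip": 0}, {"dx": 0, "dy": 0, "dz": 0, "rx": 0, "ry": 0, "rz": 0, "grip": 0}, {"dx": 0, "dy": 0, "dz": 0, "rx": 0, "ry": 0, "rz": 0, "grip": 0}]}}

```text
time: 17.7
tcp_pos: [0.4712, 0.1086, 0.2961]
orientation: [-0.339, 0.337, -0.621, 0.622]
force: [4.8, 3.2, 7.9]
grip_width: 0.206
```

```bash
python3 -c "
from h import *
st()"
```

```text
17.7 q [-1.600e-02  3.430e-01  1.765e+00 -1.000e-03  1.032e+00  5.580e-01] tcp [0.4712 0.1086 0.2961] F [4.8 3.2 7.9] M [ 0.55 -0.9   1.39] g 0.206
[[-0.543, 0.003, 0.84], [-0.84, -0.0, -0.543], [-0.001, -1.0, 0.003]]
```

Call:
{"fn": "servo_tool", "kwargs": {"newtons": 60, "commands": [{"dx": 0, "dy": 0, "dz": 0, "rx": 0, "ry": 0, "rz": 0, "grip": 0}, {"dx": 0, "dy": 0, "dz": 0, "rx": 0, "ry": 0.03, "rz": 0, "grip": 0}, {"dx": 0, "dy": 0, "dz": 0, "rx": 0, "ry": 0.03, "rz": 0, "grip": 0}, {"dx": 0, "dy": 0, "dz": 0, "rx": 0, "ry": 0, "rz": 0, "grip": 0}, {"dx": 0, "dy": 0, "dz": 0, "rx": 0, "ry": 0, "rz": 0, "grip": 0}, {"dx": 0, "dy": 0, "dz": 0, "rx": 0, "ry": 0, "rz": 0, "grip": 0}, {"dx": 0, "dy": 0, "dz": 0, "rx": 0, "ry": 0, "rz": 0, "grip": 0}, {"dx": 0, "dy": 0, "dz": 0, "rx": 0, "ry": 0, "rz": 0, "grip": 0}, {"dx": 0, "dy": 0, "dz": 0, "rx": 0, "ry": 0, "rz": 0, "grip": 0}, {"dx": 0, "dy": 0, "dz": 0, "rx": 0, "ry": 0, "rz": 0, "grip": 0}]}}

```text
time: 18.53
tcp_pos: [0.4713, 0.1088, 0.2962]
orientation: [-0.321, 0.318, -0.63, 0.631]
force: [6.8, 5.5, 7.1]
grip_width: 0.212
```

```bash
python3 -c "
from h import *
st()"
```

```text
18.53 q [-0.016  0.343  1.765 -0.     1.031  0.617] tcp [0.4713 0.1088 0.2962] F [6.8 5.5 7.1] M [ 0.9  -1.12  1.83] g 0.212
[[-0.592, 0.003, 0.806], [-0.806, -0.0, -0.592], [-0.002, -1.0, 0.003]]
```

The stop is felt: Mz rises from 0 to 1.8 N·m with no further drop, and the cap is at about 121.3 mm, about 80° from the drop. I'll unload the twist, open and rise.

Call:
{"fn": "servo_tool", "kwargs": {"commands": [{"dx": 0, "dy": -0.0004, "dz": 0, "rx": 0, "ry": -0.04, "rz": 0, "grip": 0}, {"dx": 0, "dy": 0, "dz": 0, "rx": 0, "ry": -0.04, "rz": 0, "grip": 0}, {"dx": 0, "dy": 0, "dz": 0, "rx": 0, "ry": 0, "rz": 0, "grip": 0}, {"dx": 0, "dy": 0, "dz": 0, "rx": 0, "ry": 0, "rz": 0, "grip": 0.06}, {"dx": 0, "dy": 0, "dz": 0, "rx": 0, "ry": 0, "rz": 0, "grip": 0.06}, {"dx": 0, "dy": 0, "dz": 0, "rx": 0, "ry": 0, "rz": 0, "grip": 0.06}, {"dx": 0, "dy": 0, "dz": 0, "rx": 0, "ry": 0, "rz": 0, "grip": 0.06}, {"dx": 0, "dy": 0, "dz": 0, "rx": 0, "ry": 0, "rz": 0, "grip": 0.06}, {"dx": 0, "dy": 0, "dz": 0, "rx": 0, "ry": 0, "rz": 0, "grip": 0.06}, {"dx": 0, "dy": 0, "dz": 0, "rx": 0, "ry": 0, "rz": 0, "grip": 0.06}]}}

```text
time: 19.37
tcp_pos: [0.4708, 0.1082, 0.2957]
orientation: [0.343, -0.343, 0.618, -0.618]
force: [0.1, 0.7, 0.1]
grip_width: 0.678
```

Call:
{"fn": "servo_tool", "kwargs": {"commands": [{"dx": 0, "dy": -0.005, "dz": 0, "rx": 0, "ry": 0, "rz": 0, "grip": 0.06}, {"dx": 0, "dy": -0.01, "dz": 0, "rx": 0, "ry": 0, "rz": 0, "grip": 0.06}, {"dx": 0, "dy": -0.015, "dz": 0, "rx": 0, "ry": 0, "rz": 0, "grip": 0.06}, {"dx": 0, "dy": -0.02, "dz": 0, "rx": 0, "ry": 0, "rz": 0, "grip": 0.06}, {"dx": 0, "dy": -0.02, "dz": 0, "rx": 0, "ry": 0, "rz": 0, "grip": 0.06}, {"dx": 0, "dy": -0.02, "dz": 0, "rx": 0, "ry": 0, "rz": 0, "grip": 0.06}, {"dx": 0, "dy": -0.02, "dz": 0, "rx": 0, "ry": 0, "rz": 0, "grip": 0.06}, {"dx": 0, "dy": -0.01, "dz": 0, "rx": 0, "ry": 0, "rz": 0, "grip": 0.06}, {"dx": 0, "dy": 0, "dz": 0, "rx": 0, "ry": 0, "rz": 0, "grip": 0.06}, {"dx": 0, "dy": 0, "dz": 0, "rx": 0, "ry": 0, "rz": 0, "grip": 0.06}]}}

```text
time: 20.2
tcp_pos: [0.4707, 0.1083, 0.4157]
orientation: [-0.343, 0.343, -0.618, 0.618]
force: [0.5, 0.5, 0.4]
grip_width: 0.682
```

```bash
python3 - <<'E'
from h import *
st()
p,W=cloud('scene');cv2.imwrite('pics/end.png',p[100:360,120:440])
h=cv2.cvtColor(p,cv2.COLOR_BGR2HSV)
red=((h[...,0]<8)|(h[...,0]>172))&(h[...,1]>150)&(h[...,2]>60)
D=np.hypot(W[...,0]-.47,W[...,1]-.108)<.07
Q=W[red&D]
b=Q[Q[:,2]>Q[:,2].max()-.008];print('bar top',np.median(b[:,2]),cv2.minAreaRect((b[:,:2]*1000).astype(np.float32)))
z=Q[(Q[:,2]>.11)&(Q[:,2]<.14)];print('flat top',len(z),np.histogram(z[:,2],bins=np.arange(.11,.141,.003)))
W0=np.load('scene.npy');print('orig bar z .0714 / flat .0381 for true .074/.040')
E
```

```text
20.2 q [-0.017  0.211  1.601  0.     1.329  0.541] tcp [0.4707 0.1083 0.4157] F [0.5 0.5 0.4] M [-0.05 -0.04 -0.01] g 0.682
[[-0.529, 0.0, 0.848], [-0.848, 0.0, -0.529], [-0.0, -1.0, 0.0]]
bar top 0.15592306822166868 ((469.16094970703125, 107.74604797363281), (71.43717956542969, 20.59473419189453), 64.00257873535156)
flat top 824 (array([ 54,  57,  50, 144, 326,  46,  38,  35,  39,  35]), array([0.11 , 0.113, 0.116, 0.119, 0.122, 0.125, 0.128, 0.131, 0.134,
       0.137, 0.14 ]))
orig bar z .0714 / flat .0381 for true .074/.040
```

View pics/end.png

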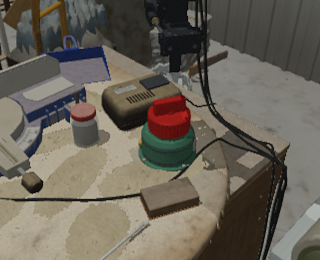

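The cap sits upright and low on the tank: bar top about 158 mm after the known depth bias, which matches home. The jar and block are undisturbed. There is time left, so I'll regrip and twist once more to confirm the stop.

Call:
{"fn": "servo_tool", "kwargs": {"commands": [{"dx": 0, "dy": 0.02, "dz": 0, "rx": 0, "ry": 0, "rz": 0, "grip": 0.06}, {"dx": 0, "dy": 0.02, "dz": 0, "rx": 0, "ry": 0, "rz": 0, "grip": 0.06}, {"dx": 0, "dy": 0.02, "dz": 0, "rx": 0, "ry": 0, "rz": 0, "grip": 0.06}, {"dx": 0, "dy": 0.02, "dz": 0, "rx": 0, "ry": 0, "rz": 0, "grip": 0.06}, {"dx": 0, "dy": 0.02, "dz": 0, "rx": 0, "ry": 0, "rz": 0, "grip": 0.06}, {"dx": 0, "dy": 0.01, "dz": 0, "rx": 0, "ry": 0, "rz": 0, "grip": 0.06}, {"dx": 0, "dy": 0.009, "dz": 0, "rx": 0, "ry": 0, "rz": 0, "grip": 0.06}, {"dx": 0, "dy": 0, "dz": 0, "rx": 0, "ry": 0, "rz": 0, "grip": 0.03}, {"dx": 0, "dy": 0, "dz": 0, "rx": 0, "ry": 0, "rz": 0, "grip": 0.0}, {"dx": 0, "dy": 0, "dz": 0, "rx": 0, "ry": 0, "rz": 0, "grip": 0.0}]}}

```text
time: 21.08
tcp_pos: [0.4711, 0.1083, 0.2976]
orientation: [-0.343, 0.343, -0.618, 0.619]
force: [-0.1, 0.0, -0.1]
grip_width: 0.479
```

Call:
{"fn": "servo_tool", "kwargs": {"commands": [{"dx": 0, "dy": 0, "dz": 0, "rx": 0, "ry": 0, "rz": 0, "grip": 0}, {"dx": 0, "dy": 0, "dz": 0, "rx": 0, "ry": 0, "rz": 0, "grip": 0}, {"dx": 0, "dy": 0, "dz": 0, "rx": 0, "ry": 0, "rz": 0, "grip": 0}, {"dx": 0, "dy": 0, "dz": 0, "rx": 0, "ry": 0, "rz": 0, "grip": 0}, {"dx": 0, "dy": 0, "dz": 0, "rx": 0, "ry": 0, "rz": 0, "grip": 0}, {"dx": 0, "dy": 0, "dz": 0, "rx": 0, "ry": 0, "rz": 0, "grip": 0}, {"dx": 0, "dy": 0, "dz": 0, "rx": 0, "ry": 0, "rz": 0, "grip": 0}, {"dx": 0, "dy": 0, "dz": 0, "rx": 0, "ry": 0, "rz": 0, "grip": 0}, {"dx": 0, "dy": 0, "dz": 0, "rx": 0, "ry": 0, "rz": 0, "grip": 0}, {"dx": 0, "dy": 0, "dz": 0, "rx": 0, "ry": 0, "rz": 0, "grip": 0}]}}

```text
time: 21.92
tcp_pos: [0.4711, 0.1082, 0.2972]
orientation: [-0.343, 0.343, -0.618, 0.619]
force: [3.3, -1.1, 4.1]
grip_width: 0.206
```

```bash
python3 -c "
from h import *
st()"
```

```text
21.92 q [-0.017  0.341  1.764 -0.     1.035  0.541] tcp [0.4711 0.1082 0.2972] F [ 3.3 -1.1  4.1] M [-0.44 -0.71  0.5 ] g 0.206
[[-0.529, 0.001, 0.848], [-0.848, -0.0, -0.529], [-0.001, -1.0, 0.001]]
```

Call:
{"fn": "servo_tool", "kwargs": {"commands": [{"dx": 0, "dy": 0, "dz": 0, "rx": 0, "ry": 0.03, "rz": 0, "grip": 0}, {"dx": 0, "dy": 0, "dz": 0, "rx": 0, "ry": 0.03, "rz": 0, "grip": 0}, {"dx": 0, "dy": 0, "dz": 0, "rx": 0, "ry": 0.03, "rz": 0, "grip": 0}, {"dx": 0, "dy": 0, "dz": 0, "rx": 0, "ry": 0, "rz": 0, "grip": 0}, {"dx": 0, "dy": 0, "dz": 0, "rx": 0, "ry": 0, "rz": 0, "grip": 0}, {"dx": 0, "dy": 0, "dz": 0, "rx": 0, "ry": 0, "rz": 0, "grip": 0}, {"dx": 0, "dy": 0, "dz": 0, "rx": 0, "ry": 0, "rz": 0, "grip": 0}, {"dx": 0, "dy": 0, "dz": 0, "rx": 0, "ry": 0, "rz": 0, "grip": 0}, {"dx": 0, "dy": 0, "dz": 0, "rx": 0, "ry": 0, "rz": 0, "grip": 0}, {"dx": 0, "dy": 0, "dz": 0, "rx": 0, "ry": 0, "rz": 0, "grip": 0}]}}

```text
time: 22.75
tcp_pos: [0.4711, 0.1083, 0.2972]
orientation: [-0.316, 0.315, -0.632, 0.633]
force: [5.8, -0.4, 4.3]
grip_width: 0.217
```

```bash
python3 -c "
from h import *
st()"
```

```text
22.75 q [-1.700e-02  3.410e-01  1.764e+00 -1.000e-03  1.035e+00  6.290e-01] tcp [0.4711 0.1083 0.2972] F [ 5.8 -0.4  4.3] M [-0.3  -1.    1.46] g 0.217
[[-0.601, 0.002, 0.799], [-0.799, -0.001, -0.601], [-0.001, -1.0, 0.002]]
```

The stop is confirmed: the bar does not follow, torque rises to 1.5 N·m and height is unchanged. I'll unload, open, rise and check.

Call:
{"fn": "servo_tool", "kwargs": {"commands": [{"dx": 0, "dy": 0, "dz": 0, "rx": 0, "ry": -0.04, "rz": 0, "grip": 0}, {"dx": 0, "dy": 0, "dz": 0, "rx": 0, "ry": -0.04, "rz": 0, "grip": 0}, {"dx": 0, "dy": 0, "dz": 0, "rx": 0, "ry": 0, "rz": 0, "grip": 0}, {"dx": 0, "dy": 0, "dz": 0, "rx": 0, "ry": 0, "rz": 0, "grip": 0.06}, {"dx": 0, "dy": 0, "dz": 0, "rx": 0, "ry": 0, "rz": 0, "grip": 0.06}, {"dx": 0, "dy": 0, "dz": 0, "rx": 0, "ry": 0, "rz": 0, "grip": 0.06}, {"dx": 0, "dy": 0, "dz": 0, "rx": 0, "ry": 0, "rz": 0, "grip": 0.06}, {"dx": 0, "dy": 0, "dz": 0, "rx": 0, "ry": 0, "rz": 0, "grip": 0.06}, {"dx": 0, "dy": 0, "dz": 0, "rx": 0, "ry": 0, "rz": 0, "grip": 0.06}, {"dx": 0, "dy": 0, "dz": 0, "rx": 0, "ry": 0, "rz": 0, "grip": 0.06}]}}

```text
time: 23.58
tcp_pos: [0.4708, 0.1083, 0.2967]
orientation: [0.34, -0.34, 0.62, -0.62]
force: [0.6, 1.4, -0.1]
grip_width: 0.674
```

Call:
{"fn": "servo_tool", "kwargs": {"commands": [{"dx": 0, "dy": -0.005, "dz": 0, "rx": 0, "ry": 0, "rz": 0, "grip": 0.06}, {"dx": 0, "dy": -0.01, "dz": 0, "rx": 0, "ry": 0, "rz": 0, "grip": 0.06}, {"dx": 0, "dy": -0.015, "dz": 0, "rx": 0, "ry": 0, "rz": 0, "grip": 0.06}, {"dx": 0, "dy": -0.02, "dz": 0, "rx": 0, "ry": 0, "rz": 0, "grip": 0.06}, {"dx": 0, "dy": -0.02, "dz": 0, "rx": 0, "ry": 0, "rz": 0, "grip": 0.06}, {"dx": 0, "dy": -0.02, "dz": 0, "rx": 0, "ry": 0, "rz": 0, "grip": 0.06}, {"dx": 0, "dy": -0.02, "dz": 0, "rx": 0, "ry": 0, "rz": 0, "grip": 0.06}, {"dx": 0, "dy": -0.01, "dz": 0, "rx": 0, "ry": 0, "rz": 0, "grip": 0.06}, {"dx": 0, "dy": 0, "dz": 0, "rx": 0, "ry": 0, "rz": 0, "grip": 0.06}, {"dx": 0, "dy": 0, "dz": 0, "rx": 0, "ry": 0, "rz": 0, "grip": 0.06}]}}

```text
time: 24.42
tcp_pos: [0.4707, 0.1083, 0.4167]
orientation: [-0.34, 0.34, -0.62, 0.62]
force: [0.0, -0.6, 0.1]
grip_width: 0.68
```

```bash
python3 - <<'E'
from h import *
st()
p,W=cloud('scene')
h=cv2.cvtColor(p,cv2.COLOR_BGR2HSV)
red=((h[...,0]<8)|(h[...,0]>172))&(h[...,1]>150)&(h[...,2]>60)
D=np.hypot(W[...,0]-.47,W[...,1]-.108)<.07
Q=W[red&D]
b=Q[Q[:,2]>Q[:,2].max()-.008];print('bar top',np.median(b[:,2]),cv2.minAreaRect((b[:,:2]*1000).astype(np.float32)))
print(manip.sign_off())
E
```

```text
24.42 q [-0.017  0.211  1.599 -0.     1.332  0.551] tcp [0.4707 0.1083 0.4167] F [ 0.  -0.6  0.1] M [-0.09 -0.02 -0.03] g 0.68
[[-0.538, 0.0, 0.843], [-0.843, -0.0, -0.538], [-0.0, -1.0, 0.0]]
bar top 0.15584781905755973 ((469.3055114746094, 108.08638000488281), (72.94538116455078, 18.45749282836914), 62.780120849609375)
the job is handed in; nothing more can be done
None
```

The red cap is back on the tank, screwed home against its stop and released. I handed the job in at about 24.5 s.

- **Placing and drop:** I set the cap on the neck, with contact at a cap-centre height of about 135 mm. After about 28° backward it dropped to 127.5 mm, inside the 127–129 mm given for the thread start.
- **Screwing home:** I turned it forward about 75–78° until the stop was felt, with the twisting moment rising to 1.8 N·m. I let go, gripped again and twisted once more. It did not turn further or drop.
- **Last checks:** The cap centre came to about 121.3 mm by the arm. The camera put the bar top at 156 mm, or about 158 mm after the depth bias I saw earlier; both agree with the 121 mm for fully home. Bar yaw by camera gives about 75° of forward turn, the low end of the 75–98° given, with a few degrees of uncertainty.
- **Clear of everything:** The gripper is open about 12 cm above the cap and reads no contact force. In the last picture I viewed, taken before the second grip, the jar and sanding block looked to be where they started; I did not measure them.

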